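# Count to the third gap and push the tube carton home

### The job

Run a fingertip along the front edges of the divider rack, starting on the end plate at the toolbox's end and touching each divider in turn, to count to the third gap from that end. Then, with the fingers and without picking it up or tipping it, slide the inner-tube carton over the shelf and push it narrow end first into that third gap until it is fully home against the back rail. Leave the toolbox, the dish and the tyre levers where they are.

Things in the scene. Friction and masses are not known exactly. Their poses are not given: they have to be found in the camera images.
- rack: Fixed galvanised divider rack, 396 mm wide, 58 mm tall, open in front (towards the robot) and on top; two end plates and five dividers make six gaps. Its floor is the shelf deck, z = 0. Origin: on the deck, mid-width, on the line of the front beads' axes; x points into the gaps, y left along the front, z up. Back rail: an upright web across the whole width, its face at x = +70 mm, 58 mm tall.
- end_left: Left-hand end plate of the rack (+y end, 198 mm left of the rack's origin). Steel sheet, front edge a rolled vertical bead, 10 mm in diameter, 58 mm tall; behind it 2.5 mm sheet running 70 mm back to the back rail. Fixed. Origin: on the deck, on the axis of the front bead; axes as the rack's
- end_right: Right-hand end plate of the rack (-y end, 198 mm right of the rack's origin). Made like the left one: 10 mm front bead, 58 mm tall, 70 mm deep; origin on the deck on the axis of the front bead, axes as the rack's
- div_1: Divider number 1 of the five between the end plates, numbered from the left (+y) end. Unevenly spaced: 66 mm to the next, up to 8 mm more or less. Steel sheet, front edge a rolled vertical bead, 10 mm in diameter, 58 mm tall; behind it 2.5 mm sheet running 70 mm back to the back rail. Fixed. Origin: on the deck, on the axis of the front bead; axes as the rack's
- div_2: Divider number 2 of the five between the end plates, numbered from the left (+y) end. Unevenly spaced: 66 mm to the next, up to 8 mm more or less. Made like div_1: 10 mm front bead, 2.5 mm sheet, 58 mm tall, 70 mm deep; origin on the deck on the axis of the front bead, axes as the rack's
- div_3: Divider number 3 of the five between the end plates, numbered from the left (+y) end. Unevenly spaced: 66 mm to the next, up to 8 mm more or less. Made like div_1: 10 mm front bead, 2.5 mm sheet, 58 mm tall, 70 mm deep; origin on the deck on the axis of the front bead, axes as the rack's
- div_4: Divider number 4 of the five between the end plates, numbered from the left (+y) end. Unevenly spaced: 66 mm to the next, up to 8 mm more or less. Made like div_1: 10 mm front bead, 2.5 mm sheet, 58 mm tall, 70 mm deep; origin on the deck on the axis of the front bead, axes as the rack's
- div_5: Divider number 5 of the five between the end plates, numbered from the left (+y) end. Unevenly spaced: 66 mm to the next, up to 8 mm more or less. Made like div_1: 10 mm front bead, 2.5 mm sheet, 58 mm tall, 70 mm deep; origin on the deck on the axis of the front bead, axes as the rack's
- carton: Inner-tube carton, brown cardboard with a white paper band, loose on the deck in front of the rack: 90 mm long (x), 40 mm wide (y), 65 mm tall, 0.1 to 0.2 kg, rigid. Origin: centre of its underside. At the start its x axis points within 20 degrees of straight into the rack. Home in a gap, its rear end stands 15 mm proud of the front beads (20 mm in front of the rack's origin line).
- toolbox: Red plastic toolbox with clip-on lid, 300 mm long (x), 155 mm wide (y), 128 mm tall, 155 mm with its black handle, 2.5 kg, standing beside one end of the rack, about 0.41 m from the rack's middle; at the left end or at the right end. Its end is the one to count from. Origin: centre of its underside.
- dish: Green ceramic dish, 110 mm across, 32 mm tall, loose, beside the other end of the rack. Origin: centre of its underside.
- lever_a: Yellow nylon tyre lever, 130 mm long (x), 17 mm wide, 10 mm tall, loose, lying flat under the other one in front of the rack's right-hand end. Origin: centre of its underside.
- lever_b: Second yellow nylon tyre lever, bowed, 126 mm long (x), 17 mm wide, 15 mm tall, lying across the first. Origin: centre, at deck level.

How it is judged:
By the outcome, as a careful person would: the job done as asked, in the order asked, and still so for the second after the job is handed in, with the robot touching nothing.
It also fails if it takes over 72 s, if anything falls off the work surface, if the arm or the gripper's body presses on something with over 40 N, if the wrist force passes 120 N, or if a joint passes its speed limit or range.

### The arm

A 7-joint arm with a two-finger parallel gripper is mounted at the origin on the work surface. World frame = base frame: x ahead of the robot, y to its left, z up, the work surface at z = 0. Lengths are in m, angles in degrees, forces in N, time in s.
With the tool pointing down it reaches from about 0.4 to 0.875 m from the base axis. Payload 6.5 kg.
Tool frame: the origin (TCP) lies at the very end of the fingers, on their centre line; the grasp point (between the pads) lies behind it (grip_point_offset is the z of the grasp point in the tool frame, in m); z points along the fingers, y is the line along which they close (so a half turn about z gives the same grasp; the last joint's range is limited). The gripper opens to 85 mm and grips with 20 to 120 N. Pads are 22 mm wide; open, the fingers measure 114 mm over their backs; the gripper's body (76 mm by 85 mm) begins 54 mm behind the grasp point. The pads swing forward as they close: fully open they stand 13 mm farther back than shut.
Start: joints at [66.108, 30.733, -0.252, 88.115, 0.149, 61.152, -4.079], TCP at [0.223, -0.61, 0.2] pointing down, gripper open.
Joint ranges: [-154.64, 154.64], [-21.42, 123.67], [-72.66, 72.17], [13.99, 137.28], [-74.86, 254.86], [10.95, 109.41], [-158.01, 158.01]. Speed limits (degrees/s): [136.94, 136.94, 180, 180, 180, 180, 180].

### API

Orientations are given as a 3x3 rotation matrix whose columns are the frame's x, y, z axes.
In Python, from bench import * gives the robot as it stands.
- The arm moves only by the tool carry_out, never from a script. Its argument "plan" is a list of rows, each a list of 5 numbers: the shift along the tool's x, y, z as a fraction of full scale, then the turn about the tool's z as a fraction of full scale, then the opening, from 0 (shut) to 1 (fully open). A call has 1 to 20 rows; each row shifts and turns the commanded pose from where the row before left it, along the tool's axes as they then stand; what a row does not reach is not made up. Full scale, the value 1, is 0.02 m for a shift and 90 degrees for a turn. A row lasts 1/8 s, in which the tool goes at most 62.5 mm and 10.7 degrees, less where a joint would pass 70% of its speed; a pose out of reach is approached as far as the arm can. A call with a number of a shift or a turn outside -1 to 1 is refused whole. A call with a gripper value outside its range is refused whole. The fingers move at their own pace and stop on an object; the grip force is fixed at half the most. Time passes only in rows, so rows that do not move let the fingers close. It gives the time, the measured TCP pose, the force, the opening and the grip force at its end, in the units of the state.
- get_obs(): the state, without advancing time (a new reading comes with each control period).
- grab_frame(name): name is "scene" or "top" or "wrist"; returns a dict with "color" (400x640x3 uint8, red, green, blue), "z_map" (400x640 float32, m along the optical axis (not along the pixel's ray), 0 where there is no reading), "intrinsics" (3x3 intrinsics, pixels), "R" (3x3) and "t" (3): a world point X has camera coordinates R X + t. Camera axes: x right, y down, z forward; pixel columns grow to the right and rows downward; lengths in m; the calibration is good to about 2 mm. A picture is of the moment at which its call begins.
- sign_off(): hands the job in; it is judged then, once.
The state is a dict: "time_s": time; "joints": joint angles; "qvel": joint speeds; "tau": joint torques, N m; "tcp_pos": TCP position; "ee_rot": TCP orientation; "contact_force": force on the tool from outside, world axes, zero at the start; "ft_torque": the same for the moment, N m; "gripper_width": finger opening in m; "gripper_force": force on a finger pad.
Only numpy, scipy, OpenCV 4.12 (cv2) and the standard library are available. Lean on these libraries where they do the work, as an engineer would, in place of code of your own. Each camera call takes 0.05 s, during which the arm holds its last target. There are 200 camera calls.

## Working session

There is one attempt and no reset: what is moved stays moved. The work goes in short steps, Python scripts to look and compute and a tool call to move; the robot and the scene stay as the last step left them, time stands still between calls to the robot, and variables do not carry over. Pictures are saved under pics/ and viewed, at most 10 in all, crops included, and the job is handed in when it is done.

Besides the shell and the picture viewer there is one more tool, called after "Request:" by a JSON object that holds its "fn" and its "kwargs". carry_out: Moves the arm, as the interface text tells. Shift numbers are shares of 0.02 m and turn numbers shares of 90 degrees, none past 1 either way. Its arguments: {"type":"object","properties":{"plan":{"type":"array","items":{"type":"array","items":{"type":"number"}}}},"required":["plan"]}

```bash
mkdir -p pics; python3 - <<'E'
from bench import *
import cv2
o=get_obs(); print({k:np.round(v,3).tolist() if hasattr(v,'__len__') else v for k,v in o.items()} if 'np' in globals() else o)
for n in ("top","scene"):
    f=grab_frame(n); cv2.imwrite(f"pics/{n}0.png",f["color"][:,:,::-1]); print(n,f["intrinsics"],f["R"],f["t"])
E
ls
```

```text
{'time_s': 0.0, 'joints': array([66.10532445, 30.77720137, -0.25368471, 88.17027316,  0.14871164,
       61.15270316, -4.08026551]), 'qvel': array([-0.020585  , -0.01186396,  0.05504594,  0.10376048, -0.00784122,
        0.02492203,  0.03814376]), 'tau': array([-6.07739603e-04, -5.83419800e+01,  1.04844175e+00, -2.59109634e+01,
        1.23060265e-02,  9.55591793e-03,  3.19375818e-05]), 'tcp_pos': array([ 0.22313459, -0.60976955,  0.19901949]), 'ee_rot': array([[ 9.39068149e-01,  3.43730264e-01, -7.19074965e-04],
       [ 3.43730991e-01, -9.39066816e-01,  1.58744090e-03],
       [-1.29607958e-04, -1.73788354e-03, -9.99998481e-01]]), 'contact_force': array([ 0.13734516,  0.11871091, -1.31148884]), 'ft_torque': array([ 0.00982679,  0.0154689 , -0.01705146]), 'gripper_force': 0.0, 'gripper_width': 0.08552932110002336}
top [[492.35676441   0.         315.77585698]
 [  0.         492.35676441 192.06824458]
 [  0.           0.           1.        ]] [[-1.47554674e-02 -9.99890882e-01  7.07155315e-04]
 [-9.85612151e-01  1.44256528e-02 -1.68406023e-01]
 [ 1.68377445e-01 -3.18189044e-03 -9.85717460e-01]] [0.00139442 0.5990227  1.27656277]
scene [[395.08272013   0.         321.70731861]
 [  0.         395.08272013 200.03777263]
 [  0.           0.           1.        ]] [[-0.70100639  0.71292322  0.01818056]
 [ 0.47681099  0.48749358 -0.73143782]
 [-0.53032191 -0.5040739  -0.68166574]] [ 0.40821943 -0.26165731  1.42639761]
pics
```

View pics/top0.png

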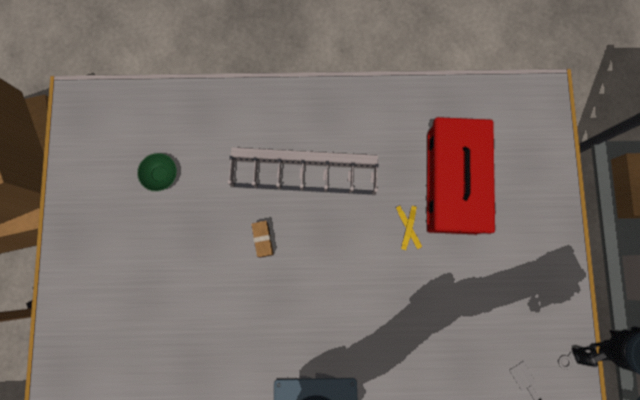

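View pics/scene0.png

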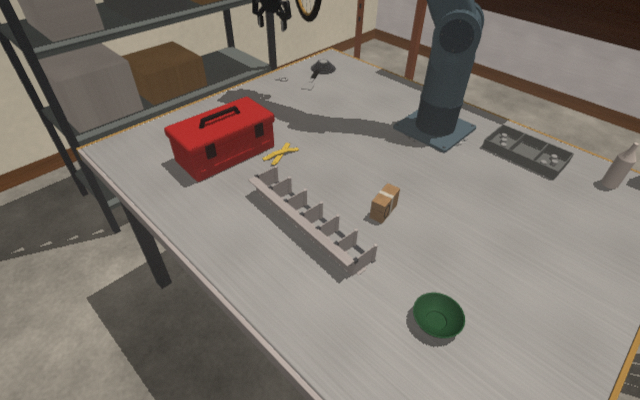

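Toolbox stands at the right end, so the third gap is between div_4 and div_3 (top view, columns ~327 and ~303, row ~188). The carton is at (262,238), the levers at (409,228), the dish at (157,171).

```bash
cat > h.py <<'E'
from bench import *
import numpy as np, cv2
def ray(f,u,v,z):
    K,R,t=f["intrinsics"],f["R"],f["t"]; c=-R.T@t
    d=R.T@np.linalg.inv(K)@np.array([u,v,1.]); return (c+d*(z-c[2])/d[2])
def cloud(f):
    D=f["z_map"]; v,u=np.mgrid[:D.shape[0],:D.shape[1]]
    P=np.stack([u*D,v*D,D],-1)@np.linalg.inv(f["intrinsics"]).T
    return (P-f["t"])@f["R"]
def proj(f,X):
    p=f["intrinsics"]@(f["R"]@np.array(X)+f["t"]); return p[:2]/p[2]
E
python3 - <<'E'
from h import *
f=grab_frame("top"); W=cloud(f); c=f["color"]
hsv=cv2.cvtColor(c,cv2.COLOR_RGB2HSV)
z=W[...,2]
print("deck z",np.median(z[260:300,100:200]))
m=(hsv[...,0]>5)&(hsv[...,0]<25)&(hsv[...,1]>60)&(z>.05)&(z<.075)
m[:,:230]=0;m[:,300:]=0
p=W[m][:,:2]; print("carton",len(p),np.median(W[m][:,2])); ys,xs=np.nonzero(m); pts=np.array([ray(f,u,v,.065)[:2] for u,v in zip(xs,ys)],np.float32)
print(cv2.minAreaRect(pts), proj(f,[0,0,0]))
for v in range(180,198,2): print(v,[f"{int(1000*x)}" for x in z[v,225:385]][::1][:0], np.flatnonzero(z[v,225:385]>.04)+225)
cv2.imwrite("pics/crop0.png",cv2.resize(c[140:262,220:420],None,fx=4,fy=4,interpolation=cv2.INTER_CUBIC)[:,:,::-1])
E
```

```text
deck z -0.00023595652987472377
carton 465 0.06437146264366636
((0.4743713438510895, 0.137544184923172), (0.09025299549102783, 0.04100427031517029), 9.81872844696045) [316.31366896 423.10496582]
180 [] [229 253 277 278 286 301 326 351 352 375 376]
182 [] [227 228 229 230 231 252 253 254 277 278 301 326 351 352 375 376]
184 [] [229 230 252 253 254 255 276 277 278 301 326 351 352 375 376]
186 [] [276 277 278 279 300 301 302 324 325 326 351 375 376]
188 [] [300 301 302 324 325 326 327 350 351 352 353 375 376]
190 [] [326 350 351 352 374 375 376 377]
192 [] [298 374 375 376]
194 [] []
196 [] [248 330]
```

View pics/crop0.png

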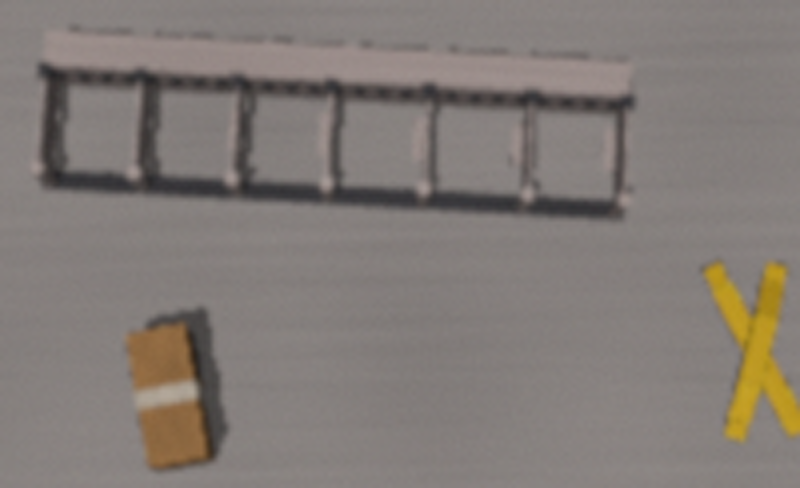

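The crop shows seven light bead tops at (43,170), (134,174), (232,180), (327,186), (424,189), (527,193), (624,199), and the carton turned about 10 degrees at (170,395). I'll cast these at z = 0.058.

```bash
python3 - <<'E'
from h import *
f=grab_frame("top")
px=[(43,170),(134,174),(232,180),(327,186),(424,189),(527,193),(624,199)]
P=np.array([ray(f,219.6+x/4,139.6+y/4,.058)[:2] for x,y in px]); print(P.round(4))
d=P[0]-P[-1]; print(np.linalg.norm(d), np.degrees(np.arctan2(-d[0],d[1])), np.linalg.norm(np.diff(P,axis=0),axis=1))
q=[(705,270),(778,265),(735,435),(800,430)]
print(np.array([ray(f,219.6+x/4,139.6+y/4,.01)[:2] for x,y in q]).round(3))
E
```

```text
[[ 0.6283  0.222 ]
 [ 0.6247  0.1608]
 [ 0.6196  0.0949]
 [ 0.6146  0.0311]
 [ 0.6116 -0.034 ]
 [ 0.6078 -0.1031]
 [ 0.6028 -0.168 ]]
0.39086245260984315 -3.742627667501514 [0.06131317 0.06606309 0.06398799 0.06517643 0.06918867 0.06516554]
[[ 0.561 -0.228]
 [ 0.563 -0.279]
 [ 0.447 -0.244]
 [ 0.449 -0.289]]
```

Request:
{"fn": "carry_out", "kwargs": {"plan": [[0,0,0,0.088,0],[0,0,0,0.088,0],[0,0,0,0.089,0],[0.65,-0.97,0,0,0],[0.65,-0.97,0,0,0],[0.65,-0.97,0,0,0],[0.65,-0.97,0,0,0],[0.65,-0.97,0,0,0],[0.65,-0.97,0,0,0],[0.65,-0.97,0,0,0],[0.65,-0.97,0,0,0],[0.65,-0.97,0,0,0],[0.65,-0.97,0,0,0],[0.65,-0.97,0,0,0],[0.65,-0.97,0,0,0],[0.65,-0.97,0,0,0],[0.65,-0.97,0,0,0],[0.65,-0.97,0,0,0],[0.65,-0.97,0,0,0],[0.65,-0.97,0,0,0]]}}

```text
time_s: 2.7
tcp_pos: [0.4661, -0.2936, 0.2001]
ee_rot: [[0.998, -0.063, 0.0], [-0.063, -0.998, 0.0], [0.0, -0.0, -1.0]]
contact_force: [-0.3, 0.0, 0.5]
gripper_width: -0.0002
gripper_force: 0.0
```

Request:
{"fn": "carry_out", "kwargs": {"plan": [[0.67,-0.955,0,0,0],[0.67,-0.955,0,0,0],[0.67,-0.955,0,0,0],[0.67,-0.955,0,0,0],[0.67,-0.955,0,0,0],[0.67,-0.955,0,0,0],[0.67,-0.955,0,0,0]]}}

```text
time_s: 3.58
tcp_pos: [0.5681, -0.1662, 0.2]
ee_rot: [[0.998, -0.063, 0.0], [-0.063, -0.998, 0.0], [0.0, -0.0, -1.0]]
contact_force: [-0.3, 0.6, -0.0]
gripper_width: -0.0
gripper_force: 0.0
```

```bash
python3 - <<'E'
from h import *
o=get_obs();print(o["time_s"],o["tcp_pos"])
f=grab_frame("wrist");print(-f["R"].T@f["t"],f["R"][2])
cv2.imwrite("pics/w1.png",f["color"][:,:,::-1])
for X in [(.603,-.168,.058),(.6078,-.103,.058),(.6116,-.034,.058),(.6146,.031,.058)]: print(proj(f,X))
E
```

```text
3.575 [ 0.56808258 -0.16618382  0.20003683]
[ 0.63329508 -0.17150799  0.37342695] [-0.25797766  0.01753147 -0.96599181]
[318.93067235 147.95300526]
[259.86737553 147.33189723]
[197.3342187  147.85490965]
[138.62995522 148.8747969 ]
```

View pics/w1.png

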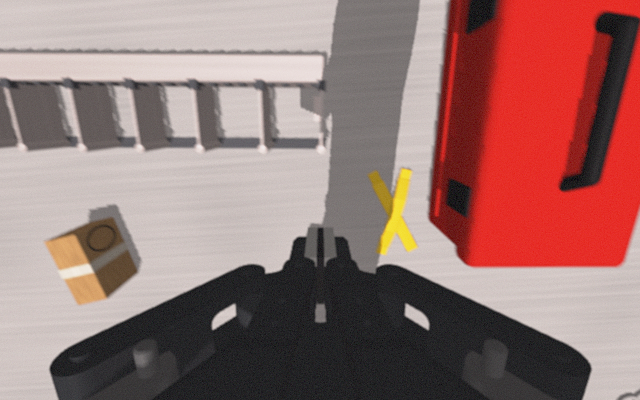

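The wrist view shows bead tops at about (322,149) end plate, (264,148) div_5, (200,148) div_4, (139,147) div_3, with the levers to the right at (395,210).

```bash
python3 - <<'E'
from h import *
f=grab_frame("wrist")
P=np.array([ray(f,u,v,.058)[:2] for u,v in [(322,149),(264,148),(200,148),(139,147),(82,147),(23,147)]]);print(P.round(4),np.linalg.norm(np.diff(P,axis=0),axis=1))
T=get_obs()["tcp_pos"][:2];R=get_obs()["ee_rot"][:2,:2]
print(((P-T)@R).round(4))
E
```

```text
[[ 0.6041 -0.167 ]
 [ 0.609  -0.1031]
 [ 0.6131 -0.0324]
 [ 0.6182  0.0349]
 [ 0.6219  0.098 ]
 [ 0.6258  0.1634]] [0.0641008  0.07082835 0.06744261 0.06321751 0.06553126]
[[ 0.035   0.0011]
 [ 0.0361 -0.063 ]
 [ 0.0361 -0.1338]
 [ 0.0372 -0.2013]
 [ 0.0372 -0.2645]
 [ 0.0372 -0.33  ]]
```

Request:
{"fn": "carry_out", "kwargs": {"plan": [[0,0,0.95,0,0],[0,0,0.95,0,0],[0,0,0.95,0,0],[0,0,0.95,0,0],[0,0,0.95,0,0],[0,0,0.95,0,0],[0,0,0.95,0,0],[0,0,0.95,0,0],[0,0,0.95,0,0],[0.35,0,0,0,0],[0.35,0,0,0,0],[0.1,0,0,0,0],[0.1,0,0,0,0]]}}

```text
time_s: 5.3
tcp_pos: [0.5863, -0.1697, 0.0294]
ee_rot: [[0.998, -0.065, 0.001], [-0.065, -0.998, -0.0], [0.001, 0.0, -1.0]]
contact_force: [-0.1, 0.4, -0.7]
gripper_width: -0.0001
gripper_force: 0.0
```

Request:
{"fn": "carry_out", "kwargs": {"plan": [[0.05,0,0,0,0],[0.05,0,0,0,0]]}}

```text
time_s: 5.55
tcp_pos: [0.5877, -0.1699, 0.029]
ee_rot: [[0.998, -0.065, 0.0], [-0.065, -0.998, -0.0], [0.0, 0.0, -1.0]]
contact_force: [-0.3, -0.8, 0.4]
gripper_width: -0.0002
gripper_force: 0.0
```

Request:
{"fn": "carry_out", "kwargs": {"plan": [[0.05,0,0,0,0],[0.05,0,0,0,0]]}}

```text
time_s: 5.8
tcp_pos: [0.5897, -0.1699, 0.0289]
ee_rot: [[0.998, -0.065, -0.0], [-0.065, -0.998, 0.0], [-0.0, 0.0, -1.0]]
contact_force: [-0.3, -0.2, -0.2]
gripper_width: 0.0002
gripper_force: 0.0
```

Request:
{"fn": "carry_out", "kwargs": {"plan": [[0.05,0,0,0,0],[0.05,0,0,0,0]]}}

```text
time_s: 6.05
tcp_pos: [0.5918, -0.17, 0.0289]
ee_rot: [[0.998, -0.065, -0.0], [-0.065, -0.998, 0.0], [-0.0, -0.0, -1.0]]
contact_force: [0.6, 0.3, -0.4]
gripper_width: -0.0002
gripper_force: 0.0
```

Request:
{"fn": "carry_out", "kwargs": {"plan": [[0.05,0,0,0,0],[0.05,0,0,0,0]]}}

```text
time_s: 6.3
tcp_pos: [0.5938, -0.1702, 0.0289]
ee_rot: [[0.998, -0.065, 0.0], [-0.065, -0.998, 0.0], [0.0, -0.0, -1.0]]
contact_force: [-0.1, -0.2, -1.0]
gripper_width: 0.0002
gripper_force: 0.0
```

Request:
{"fn": "carry_out", "kwargs": {"plan": [[0.05,0,0,0,0],[0.05,0,0,0,0]]}}

```text
time_s: 6.55
tcp_pos: [0.5958, -0.1704, 0.0289]
ee_rot: [[0.998, -0.065, -0.0], [-0.065, -0.998, -0.0], [-0.0, 0.0, -1.0]]
contact_force: [-0.4, 0.4, 0.4]
gripper_width: -0.0003
gripper_force: 0.0
```

```bash
python3 - <<'E'
from h import *
f=grab_frame("wrist")
cv2.imwrite("pics/w2.png",cv2.resize(f["color"][60:300,160:480],None,fx=2.4,fy=2.4)[:,:,::-1])
o=get_obs();print(o["tcp_pos"],[proj(f,(.604,-.167,z)) for z in (.0,.03,.058)],proj(f,o["tcp_pos"]))
E
```

```text
[ 0.59594244 -0.17030496  0.02889529] [array([313.59573973, 199.46792703]), array([312.52170689, 212.27962634]), array([311.15505927, 228.58180785])] [318.52913626 223.16449544]
```

View pics/w2.png

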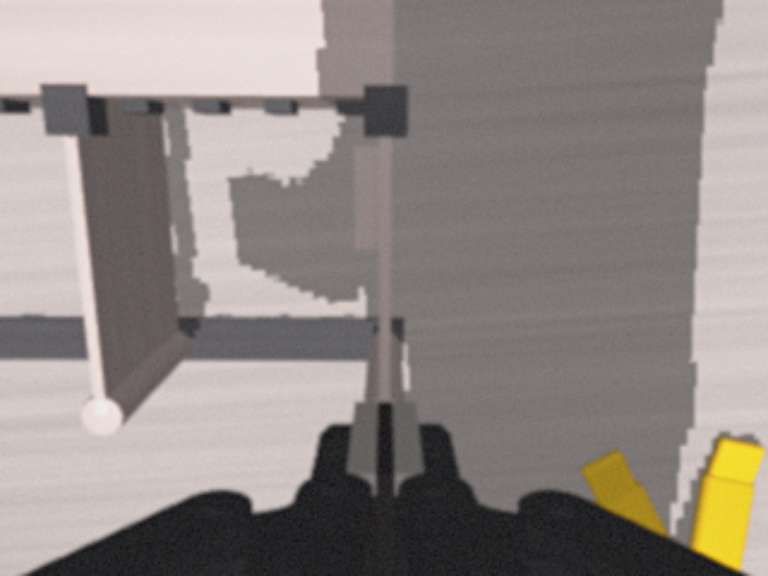

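The bead and sheet of the end plate run straight into the fingertip at (385,400) in the crop, with div_5's bead top at (102,415), so the finger is nearly on the bead.

```bash
python3 - <<'E'
from h import *
f=grab_frame("wrist")
u,v=160+102/2.4,60+415/2.4
print(ray(f,u,v,.058))
W=cloud(f)
for v in range(215,250,4): print(v,(W[v,[200,203,312,316,325,328]]*1000).round(0).tolist())
E
```

```text
[ 0.6054964  -0.10747766  0.058     ]
215 [[616.0, -108.0, 58.0], [615.0, -109.0, 57.0], [592.0, -165.0, -0.0], [605.0, -169.0, 37.0], [604.0, -175.0, 36.0], [591.0, -177.0, -1.0]]
219 [[614.0, -108.0, 58.0], [613.0, -109.0, 57.0], [589.0, -165.0, 0.0], [605.0, -169.0, 44.0], [604.0, -175.0, 43.0], [600.0, -177.0, 34.0]]
223 [[611.0, -107.0, 57.0], [611.0, -108.0, 56.0], [586.0, -164.0, -0.0], [605.0, -170.0, 52.0], [604.0, -175.0, 50.0], [601.0, -176.0, 43.0]]
227 [[609.0, -106.0, 57.0], [609.0, -108.0, 58.0], [602.0, -167.0, 49.0], [604.0, -170.0, 57.0], [604.0, -175.0, 57.0], [602.0, -176.0, 51.0]]
231 [[607.0, -106.0, 58.0], [606.0, -108.0, 57.0], [607.0, -168.0, 69.0], [607.0, -170.0, 69.0], [606.0, -175.0, 68.0], [607.0, -176.0, 69.0]]
235 [[604.0, -105.0, 57.0], [604.0, -107.0, 58.0], [607.0, -168.0, 74.0], [607.0, -170.0, 74.0], [607.0, -174.0, 74.0], [607.0, -176.0, 74.0]]
239 [[602.0, -105.0, 57.0], [602.0, -107.0, 58.0], [607.0, -168.0, 79.0], [607.0, -170.0, 79.0], [607.0, -174.0, 79.0], [606.0, -176.0, 77.0]]
243 [[575.0, -76.0, -0.0], [575.0, -79.0, -0.0], [607.0, -168.0, 83.0], [607.0, -170.0, 84.0], [607.0, -174.0, 83.0], [607.0, -176.0, 83.0]]
247 [[572.0, -76.0, -0.0], [572.0, -78.0, 0.0], [607.0, -169.0, 88.0], [608.0, -170.0, 89.0], [607.0, -174.0, 88.0], [607.0, -176.0, 88.0]]
```

Request:
{"fn": "carry_out", "kwargs": {"plan": [[0.05,0,0,0,0],[0.05,0,0,0,0]]}}

```text
time_s: 6.9
tcp_pos: [0.5978, -0.1704, 0.0289]
ee_rot: [[0.998, -0.065, -0.0], [-0.065, -0.998, -0.0], [-0.0, 0.0, -1.0]]
contact_force: [0.0, -0.5, -0.6]
gripper_width: 0.0001
gripper_force: 0.0
```

Request:
{"fn": "carry_out", "kwargs": {"plan": [[-0.6,0,0,0,0],[-0.6,0,0,0,0]]}}

```text
time_s: 7.15
tcp_pos: [0.5724, -0.1688, 0.0287]
ee_rot: [[0.998, -0.065, -0.001], [-0.065, -0.998, 0.0], [-0.001, 0.0, -1.0]]
contact_force: [0.6, -0.7, -0.1]
gripper_width: -0.0
gripper_force: 0.0
```

```bash
python3 - <<'E'
from h import *
import bench; print([n for n in dir(bench) if not n.startswith('_')], getattr(bench,'grip_point_offset',None))
f=grab_frame("wrist"); o=get_obs(); T=(cloud(f)-o["tcp_pos"])@o["ee_rot"]
print(o["tcp_pos"])
for v in range(215,262,3): print(v,(T[v,[306,311,315,326,330,335]]*1000).round(0).tolist())
cv2.imwrite("pics/w3.png",cv2.resize(f["color"][100:300,200:440],None,fx=3,fy=3)[:,:,::-1])
E
```

```text
['MotionError', 'get_obs', 'grab_frame', 'grip_point_offset', 'sign_off'] -0.0187
[ 0.57039186 -0.16891632  0.0284739 ]
215 [[-2.0, -10.0, 29.0], [-2.0, -6.0, 29.0], [-2.0, -3.0, 29.0], [-2.0, 5.0, 29.0], [-2.0, 8.0, 29.0], [-2.0, 12.0, 29.0]]
218 [[-4.0, -10.0, 29.0], [-5.0, -6.0, 29.0], [-4.0, -3.0, 28.0], [-5.0, 5.0, 29.0], [-5.0, 8.0, 29.0], [-4.0, 12.0, 28.0]]
221 [[-7.0, -10.0, 29.0], [-7.0, -6.0, 30.0], [-7.0, -3.0, 30.0], [-7.0, 5.0, 30.0], [-7.0, 8.0, 30.0], [-7.0, 12.0, 29.0]]
224 [[-9.0, -10.0, 28.0], [-10.0, -6.0, 29.0], [-9.0, -3.0, 29.0], [-9.0, 5.0, 29.0], [-9.0, 8.0, 28.0], [-9.0, 12.0, 29.0]]
227 [[-11.0, -10.0, 28.0], [-13.0, -6.0, 31.0], [-12.0, -3.0, 29.0], [-12.0, 5.0, 29.0], [-12.0, 8.0, 29.0], [-12.0, 12.0, 29.0]]
230 [[-14.0, -10.0, 29.0], [13.0, -4.0, -39.0], [13.0, -2.0, -39.0], [13.0, 4.0, -39.0], [13.0, 6.0, -38.0], [-15.0, 12.0, 30.0]]
233 [[-17.0, -10.0, 29.0], [13.0, -4.0, -44.0], [13.0, -2.0, -44.0], [12.0, 4.0, -42.0], [13.0, 6.0, -43.0], [-17.0, 12.0, 29.0]]
236 [[-20.0, -10.0, 30.0], [13.0, -4.0, -47.0], [12.0, -2.0, -45.0], [13.0, 4.0, -47.0], [13.
[... 356 characters left out ...]
 [12.0, 3.0, -56.0], [13.0, 5.0, -57.0], [13.0, 7.0, -57.0]]
248 [[13.0, -5.0, -60.0], [13.0, -3.0, -59.0], [13.0, -1.0, -60.0], [13.0, 3.0, -59.0], [13.0, 5.0, -59.0], [13.0, 7.0, -60.0]]
251 [[13.0, -5.0, -63.0], [12.0, -3.0, -62.0], [13.0, -1.0, -64.0], [13.0, 3.0, -62.0], [12.0, 5.0, -62.0], [13.0, 7.0, -62.0]]
254 [[13.0, -5.0, -65.0], [13.0, -3.0, -66.0], [13.0, -1.0, -65.0], [13.0, 3.0, -66.0], [13.0, 5.0, -65.0], [13.0, 7.0, -65.0]]
257 [[13.0, -5.0, -68.0], [13.0, -3.0, -68.0], [13.0, -1.0, -69.0], [13.0, 3.0, -68.0], [12.0, 5.0, -67.0], [13.0, 7.0, -68.0]]
260 [[16.0, -5.0, -76.0], [14.0, -3.0, -73.0], [11.0, -1.0, -68.0], [12.0, 3.0, -68.0], [14.0, 5.0, -74.0], [15.0, 7.0, -75.0]]
```

View pics/w3.png

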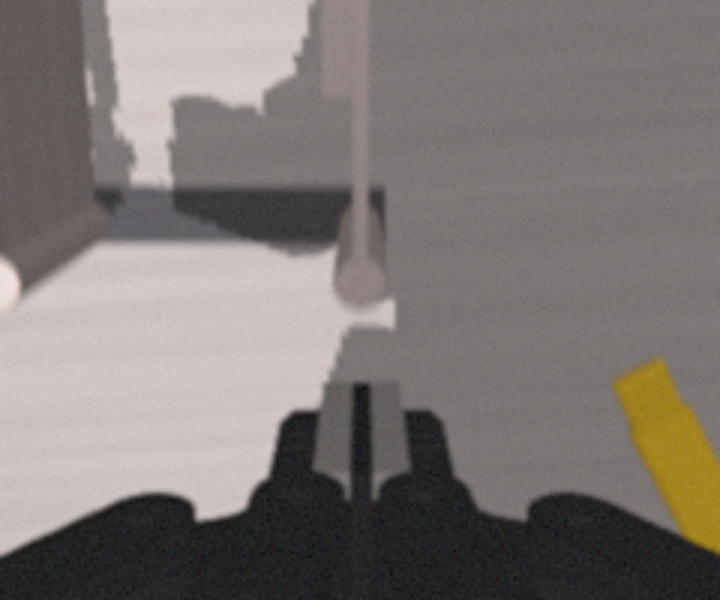

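The crop shows the fingertip (345–400, 383) still clear of the bead top at (360,282). Its measured depth puts the visible finger end well above the reported TCP. I'll check this from the scene camera.

```bash
python3 - <<'E'
from h import *
f=grab_frame("scene"); o=get_obs(); p=o["tcp_pos"]
a=proj(f,p); b=proj(f,p+[0,0,.038]); print(a,b)
u,v=a.astype(int); x0,y0=u-50,v-55
c=f["color"][y0:y0+90,x0:x0+120].copy(); c=cv2.resize(c,None,fx=6,fy=6,interpolation=cv2.INTER_CUBIC)
for q,col in((a,(255,0,0)),(b,(0,255,0))): cv2.circle(c,tuple(((q-[x0,y0]+.5)*6).astype(int).tolist()),4,col,-1)
cv2.imwrite("pics/s2.png",c[:,:,::-1])
E
```

```text
[284.38820942 169.27650291] [283.79177055 159.15044743]
```

View pics/s2.png

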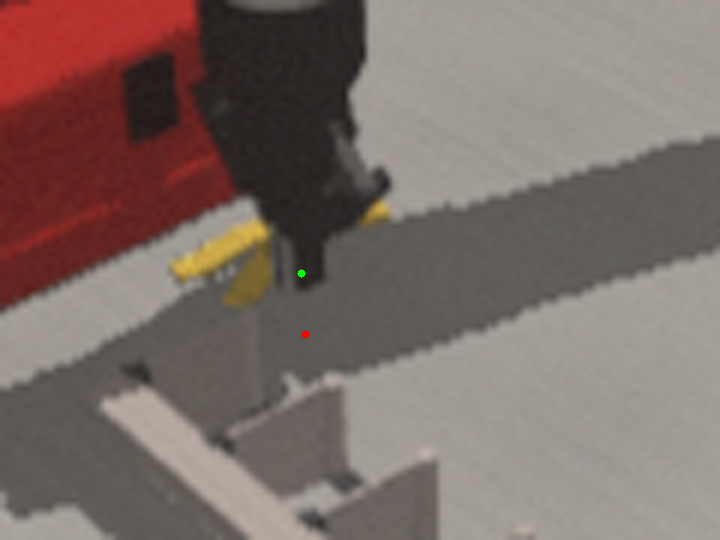

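Both views agree: the real fingertips end about 37 mm above the reported TCP (the green mark is near the tip, the red TCP mark is in free air). I passed over the bead without contact, so I'll aim 37 mm lower and descend cautiously.

Request:
{"fn": "carry_out", "kwargs": {"plan": [[0,0,0.5,0,0],[0,0,0.5,0,0]]}}

```text
time_s: 7.5
tcp_pos: [0.574, -0.1688, 0.0082]
ee_rot: [[0.998, -0.065, 0.0], [-0.065, -0.998, 0.0], [0.0, -0.0, -1.0]]
contact_force: [0.3, 0.0, -0.2]
gripper_width: -0.0001
gripper_force: 0.0
```

Request:
{"fn": "carry_out", "kwargs": {"plan": [[0,0,0.3,0,0],[0,0,0.25,0,0]]}}

```text
time_s: 7.75
tcp_pos: [0.5737, -0.1688, -0.0029]
ee_rot: [[0.998, -0.065, -0.001], [-0.065, -0.998, 0.0], [-0.001, -0.0, -1.0]]
contact_force: [0.2, -0.7, 0.3]
gripper_width: -0.0002
gripper_force: 0.0
```

Request:
{"fn": "carry_out", "kwargs": {"plan": [[0,0,0.2,0,0],[0,0,0.2,0,0]]}}

```text
time_s: 8.0
tcp_pos: [0.5739, -0.1689, -0.0103]
ee_rot: [[0.998, -0.065, 0.0], [-0.065, -0.998, -0.0], [0.0, 0.0, -1.0]]
contact_force: [0.2, 0.4, 1.2]
gripper_width: 0.0002
gripper_force: 0.0
```

TCP reads −10 mm with no deck contact, which confirms the offset. Now I'll touch the end plate.

Request:
{"fn": "carry_out", "kwargs": {"plan": [[0.15,0,0,0,0],[0.15,0,0,0,0],[0.05,0,0,0,0]]}}

```text
time_s: 8.38
tcp_pos: [0.5814, -0.1693, -0.0098]
ee_rot: [[0.998, -0.065, 0.001], [-0.065, -0.998, -0.0], [0.001, 0.0, -1.0]]
contact_force: [-0.3, -0.3, -0.8]
gripper_width: 0.0001
gripper_force: 0.0
```

Request:
{"fn": "carry_out", "kwargs": {"plan": [[0.05,0,0,0,0],[0.05,0,0,0,0]]}}

```text
time_s: 8.62
tcp_pos: [0.5828, -0.1695, -0.01]
ee_rot: [[0.998, -0.065, 0.0], [-0.065, -0.998, -0.0], [0.0, 0.0, -1.0]]
contact_force: [0.1, -0.6, -0.5]
gripper_width: -0.0
gripper_force: 0.0
```

Request:
{"fn": "carry_out", "kwargs": {"plan": [[0.05,0,0,0,0],[0.05,0,0,0,0]]}}

```text
time_s: 8.88
tcp_pos: [0.5844, -0.1696, -0.0102]
ee_rot: [[0.998, -0.065, -0.001], [-0.065, -0.998, 0.0], [-0.001, -0.0, -1.0]]
contact_force: [-2.6, 0.6, 1.5]
gripper_width: 0.0001
gripper_force: 1.0
```

Request:
{"fn": "carry_out", "kwargs": {"plan": [[0.05,0,0,0,0],[0.05,0,0,0,0]]}}

```text
time_s: 9.12
tcp_pos: [0.5843, -0.1695, -0.0106]
ee_rot: [[0.998, -0.066, -0.005], [-0.066, -0.998, 0.001], [-0.005, -0.0, -1.0]]
contact_force: [-8.5, 1.2, 5.4]
gripper_width: -0.0
gripper_force: 4.1
```

Contact with end_right at TCP x = 0.5844 (−8.5 N). Contact is soft (about 4 N/mm), so I'll go on to div_5.

Request:
{"fn": "carry_out", "kwargs": {"plan": [[-0.4,0,0,0,0],[0,-0.8,0,0,0],[0,-0.8,0,0,0],[0,-0.8,0,0,0],[0,-0.8,0,0,0],[0.2,0,0,0,0],[0.15,0,0,0,0],[0.1,0,0,0,0]]}}

```text
time_s: 10.12
tcp_pos: [0.5887, -0.106, -0.0108]
ee_rot: [[0.998, -0.066, -0.007], [-0.066, -0.998, 0.001], [-0.007, -0.0, -1.0]]
contact_force: [-11.0, 3.4, 5.8]
gripper_width: -0.0002
gripper_force: 5.2
```

Request:
{"fn": "carry_out", "kwargs": {"plan": [[-0.4,0,0,0,0],[0,-0.86,0,0,0],[0,-0.86,0,0,0],[0,-0.86,0,0,0],[0,-0.86,0,0,0],[0.2,0,0,0,0],[0.15,0,0,0,0],[0.05,0,0,0,0]]}}

```text
time_s: 11.12
tcp_pos: [0.5935, -0.0371, -0.0108]
ee_rot: [[0.998, -0.066, -0.006], [-0.066, -0.998, 0.001], [-0.006, -0.0, -1.0]]
contact_force: [-8.6, 3.6, 4.3]
gripper_width: 0.0
gripper_force: 4.2
```

Request:
{"fn": "carry_out", "kwargs": {"plan": [[-0.4,0,0,0,0],[0,-0.84,0,0,0],[0,-0.84,0,0,0],[0,-0.84,0,0,0],[0,-0.84,0,0,0],[0.2,0,0,0,0],[0.15,0,0,0,0],[0.05,0,0,0,0]]}}

```text
time_s: 12.12
tcp_pos: [0.5982, 0.0298, -0.0107]
ee_rot: [[0.998, -0.066, -0.005], [-0.066, -0.998, 0.0], [-0.005, 0.0, -1.0]]
contact_force: [-8.6, 3.5, 4.7]
gripper_width: -0.0002
gripper_force: 4.0
```

All four edges touched in order (end plate, div_5, div_4, div_3), so the third gap is the one just passed. Next, lift off and go over the carton.

Request:
{"fn": "carry_out", "kwargs": {"plan": [[-0.5,0,0,0,0],[-0.5,0,-0.5,0,0],[0,0,-0.9,0,0],[0,0,-0.9,0,0],[0,0,-0.9,0,0],[0,0,-0.9,0,1],[-0.77,-0.71,0,0,1],[-0.77,-0.71,0,0,1],[-0.77,-0.71,0,0,1],[-0.77,-0.71,0,0,1],[-0.77,-0.71,0,0,1],[-0.77,-0.71,0,0,1],[-0.77,-0.71,0,0,1],[0,0,0,-0.076,1],[0,0,0,-0.076,1]]}}

```text
time_s: 14.0
tcp_pos: [0.479, 0.1382, 0.0718]
ee_rot: [[0.984, 0.177, -0.0], [0.177, -0.984, -0.0], [-0.0, 0.0, -1.0]]
contact_force: [-0.3, 0.2, -0.2]
gripper_width: 0.0853
gripper_force: 0.0
```

```bash
cat > m.py <<'E'
from h import *
def carton(f):
    W=cloud(f); z=W[...,2]; hsv=cv2.cvtColor(f["color"],cv2.COLOR_RGB2HSV)
    m=((z>.06)&(z<.07)&(W[...,0]>.38)&(W[...,0]<.70)&(abs(W[...,1])<.25)).astype(np.uint8)
    m&=((hsv[...,0]>5)&(hsv[...,0]<25)&(hsv[...,1]>60)).astype(np.uint8)
    m=cv2.morphologyEx(m,cv2.MORPH_CLOSE,np.ones((9,9)))
    c=max(cv2.findContours(m,0,2)[0],key=cv2.contourArea)[:,0]
    p=np.array([ray(f,u,v,.065)[:2] for u,v in c],np.float32)
    return cv2.minAreaRect(p)
E
python3 - <<'E'
from m import *
o=get_obs(); print(o["time_s"],o["tcp_pos"],o["ee_rot"][:2,0],o["gripper_width"])
for n in("wrist","top"):
    f=grab_frame(n); print(n,carton(f))
    if n=="wrist": T=(cloud(f)-o["tcp_pos"])@o["ee_rot"]; q=T[(T[...,2]<0.03)&(T[...,2]>-.1)&(abs(T[...,1])>.03)&(abs(T[...,0])<.03)]; print("low finger z",np.percentile(q[:,2],[50,90,99]) if len(q) else 0, np.percentile(q[:,1],[1,99]))
    cv2.imwrite("pics/w4.png",f["color"][:,:,::-1]) if n=="wrist" else 0
E
```

```text
14.0 [0.47897022 0.13824352 0.07182287] [0.98412438 0.17748003] 0.08526156571981884
wrist ((0.49828290939331055, 0.13953548669815063), (0.03927447646856308, 0.03932395949959755), 10.219791412353516)
low finger z [-0.09425271 -0.05987173 -0.04705472] [-0.07001071  0.07238473]Traceback (most recent call last):
  File "<stdin>", line 4, in <module>
  File "m.py", line 7, in carton
    c=max(cv2.findContours(m,0,2)[0],key=cv2.contourArea)[:,0]
      ~~~^^^^^^^^^^^^^^^^^^^^^^^^^^^^^^^^^^^^^^^^^^^^^^^^
ValueError: max() iterable argument is empty
```

View pics/w4.png

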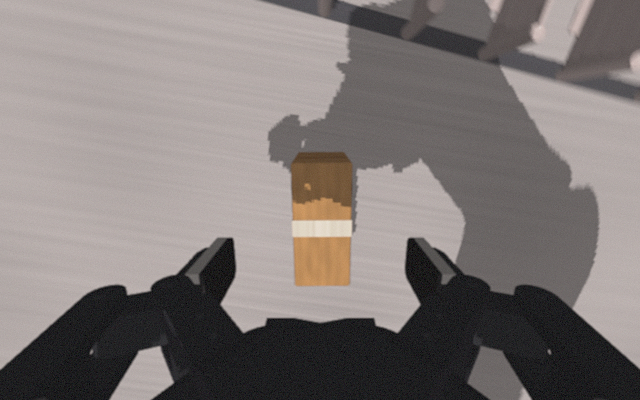

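The wrist view shows the carton centred between the open fingers (column 322) and aligned, with its band at row 229. I'll descend around it and narrow the fingers to a loose 43 mm cage without gripping.

Request:
{"fn": "carry_out", "kwargs": {"plan": [[0,0,0.95,0,1],[0,0,0.95,0,1],[0,0,0.95,0,1],[0,0,0.95,0,1],[0,0,0.9,0,1],[0,0,0,0,0.52],[0,0,0,0,0.51],[0,0,0,0,0.5],[0,0,0,0,0.5],[0,0,0,0,0.5]]}}

```text
time_s: 15.35
tcp_pos: [0.48, 0.1374, -0.0218]
ee_rot: [[0.985, 0.172, 0.0], [0.172, -0.985, 0.0], [0.0, -0.0, -1.0]]
contact_force: [-0.2, 0.4, -0.2]
gripper_width: 0.0428
gripper_force: 0.0
```

Request:
{"fn": "carry_out", "kwargs": {"plan": [[0,0,0,0.04,0.5],[0,0,0,0.04,0.5],[0,0,0,0.04,0.5],[0,0,0,0.036,0.5],[0.05,0.3,0,0,0.5],[0.1,0.5,0,0,0.5],[0.1,0.5,0,0,0.5],[0.1,0.5,0,0,0.5]]}}

```text
time_s: 16.35
tcp_pos: [0.4843, 0.0999, -0.0221]
ee_rot: [[0.997, -0.072, -0.0], [-0.072, -0.997, -0.0], [-0.0, 0.0, -1.0]]
contact_force: [-0.1, 1.5, 1.9]
gripper_width: 0.0431
gripper_force: 0.2
```

Request:
{"fn": "carry_out", "kwargs": {"plan": [[0.09,0.5,0,0,0.5],[0.09,0.5,0,0,0.5],[0.09,0.5,0,0,0.5],[0.09,0.5,0,0,0.5],[0.09,0.5,0,0,0.5],[0.09,0.5,0,0,0.5],[0.09,0.5,0,0,0.5],[0.09,0.5,0,0,0.5],[0.09,0.4,0,0,0.5],[0.0,0.25,0,0,0.5]]}}

```text
time_s: 17.6
tcp_pos: [0.4938, 0.0063, -0.0221]
ee_rot: [[0.997, -0.072, 0.0], [-0.072, -0.997, -0.0], [0.0, 0.0, -1.0]]
contact_force: [-0.4, 1.1, 0.8]
gripper_width: 0.0427
gripper_force: 0.2
```

```bash
python3 - <<'E'
from m import *
o=get_obs(); print(o["time_s"],o["tcp_pos"],o["ee_rot"][:2,0],o["gripper_width"],o["contact_force"])
f=grab_frame("wrist"); print(carton(f))
cv2.imwrite("pics/w5.png",f["color"][:,:,::-1])
E
```

```text
17.6 [ 0.49384291  0.00630817 -0.02213888] [ 0.99739459 -0.0721387 ] 0.04269037041199955 [-0.44045464  1.14615214  0.80982754]
((0.5115441679954529, 0.004305697977542877), (0.040843356400728226, 0.040923453867435455), 84.25833129882812)
```

View pics/w5.png

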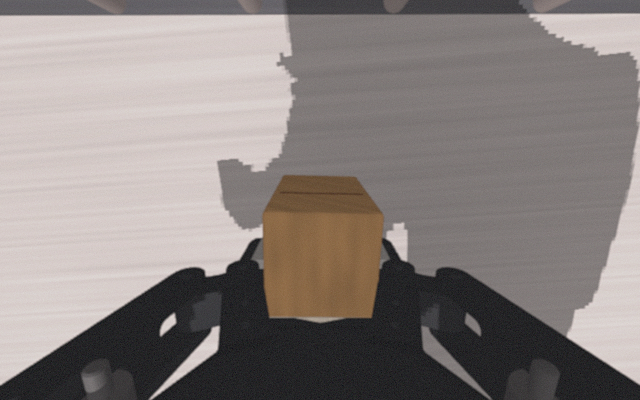

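The wrist view shows the carton square between the pads, front edge at row 212 centred on column 322, aligned with the rack. Next: release, lift clear, move behind it and re-measure.

Request:
{"fn": "carry_out", "kwargs": {"plan": [[0,-0.05,0,0,0.7],[0,0,0,0,1],[0,0,0,0,1],[0,0,-0.9,0,1],[0,0,-1,0,1],[0,0,-1,0,1],[0,0,-1,0,1],[0,0,-1,0,1],[-0.9,0,0,0,0.3],[-0.9,0,0,0,0.12],[-0.9,0,0,0,0.12],[-0.9,0,0,0,0.12]]}}

```text
time_s: 19.15
tcp_pos: [0.4216, 0.0132, 0.077]
ee_rot: [[0.997, -0.072, 0.001], [-0.072, -0.997, 0.0], [0.001, -0.0, -1.0]]
contact_force: [-0.1, -0.3, 0.0]
gripper_width: 0.0123
gripper_force: 0.0
```

```bash
python3 - <<'E'
from m import *
o=get_obs(); print(o["time_s"],o["tcp_pos"],o["ee_rot"][:2,0],o["gripper_width"])
for n in("wrist","top"):
    f=grab_frame(n)
    try: print(n,carton(f))
    except Exception as e: print(n,e)
    W=cloud(f); z=W[...,2]
    for s in (.01,.02,.03,.04):  # divider sheet tops behind the front line
        m=(abs(z-.057)<.006)&(abs(W[...,0]-(.6115+s-.069*W[...,1]*-1))<.004)&(abs(W[...,1])<.15)
        y=np.sort(W[m][:,1]); print(s,[g.mean().round(4) for g in np.split(y,np.flatnonzero(np.diff(y)>.015)+1) if len(g)])
E
```

```text
19.15 [0.42164401 0.01318878 0.07696826] [ 0.9974317  -0.07161432] 0.012279771265242047
wrist ((0.508694052696228, 0.004269387573003769), (0.038964420557022095, 0.03917921334505081), 84.36100769042969)
0.01 []
0.02 []
0.03 []
0.04 []
top ((0.5166431665420532, 0.007735210470855236), (0.03957490250468254, 0.03180605545639992), 89.11095428466797)
0.01 [np.float64(-0.1031), np.float64(-0.0353), np.float64(0.0319), np.float64(0.0956)]
0.02 [np.float64(-0.1042), np.float64(-0.0354), np.float64(0.0319), np.float64(0.0939)]
0.03 [np.float64(-0.1056), np.float64(-0.0356), np.float64(0.0319), np.float64(0.0937)]
0.04 [np.float64(-0.1058), np.float64(-0.0357), np.float64(0.029), np.float64(0.0939)]
```

The carton lies within about 2 mm of the gap's axis and 2° of its heading. I'll drop behind it with the two fingertips spread and start pushing.

Request:
{"fn": "carry_out", "kwargs": {"plan": [[-0.35,0,0,0,0.25],[0,0,0.95,0,0.25],[0,0,0.95,0,0.25],[0,0,0.95,0,0.25],[0,0,0.95,0,0.25],[0,0,0.95,0,0.25],[0.3,0,0,0,0.25],[0.3,0,0,0,0.25],[0.3,0,0,0,0.25],[0.4,0,0,0,0.25],[0.4,0,0,0,0.25],[0.4,0,0,0,0.25],[0.4,0,0,0,0.25],[0.4,0,0,0,0.25],[0.4,0,0,0,0.25]]}}

```text
time_s: 21.12
tcp_pos: [0.4813, 0.0089, -0.0192]
ee_rot: [[0.997, -0.072, -0.0], [-0.072, -0.997, -0.0], [-0.0, 0.0, -1.0]]
contact_force: [-1.7, -0.2, 0.6]
gripper_width: 0.0218
gripper_force: 0.0
```

```bash
python3 - <<'E'
from m import *
o=get_obs(); print(o["time_s"],o["tcp_pos"],o["ee_rot"][:2,0],o["gripper_width"],o["contact_force"])
for n in("wrist","top"):
    f=grab_frame(n)
    try: print(n,carton(f))
    except Exception as e: print(n,e)
E
```

```text
21.125 [ 0.48127054  0.00890527 -0.01917007] [ 0.99743028 -0.07164357] 0.021765079957018593 [-1.6517692  -0.16847953  0.56753316]
wrist ((0.5619031190872192, 0.001705644652247429), (0.038891639560461044, 0.032521385699510574), 85.87116241455078)
top ((0.5780032873153687, 0.0029677636921405792), (0.03727904334664345, 0.01615389995276928), 89.16117858886719)
```

Request:
{"fn": "carry_out", "kwargs": {"plan": [[0.35,0,0,0,0.25],[0.35,0,0,0,0.25],[0.35,0,0,0,0.25],[0.35,0,0,0,0.25],[0.35,0,0,0,0.25],[0.35,0,0,0,0.25]]}}

```text
time_s: 21.98
tcp_pos: [0.5231, 0.0059, -0.0192]
ee_rot: [[0.997, -0.072, -0.0], [-0.072, -0.997, 0.0], [-0.0, 0.0, -1.0]]
contact_force: [-1.1, -0.1, -0.3]
gripper_width: 0.021
gripper_force: 0.0
```

Request:
{"fn": "carry_out", "kwargs": {"plan": [[0.35,0,0,0,0.25],[0.35,0,0,0,0.25],[0.35,0,0,0,0.25],[0.35,0,0,0,0.25],[0.35,0,0,0,0.25],[0.35,0,0,0,0.25]]}}

```text
time_s: 22.72
tcp_pos: [0.565, 0.0029, -0.0191]
ee_rot: [[0.997, -0.072, -0.0], [-0.072, -0.997, 0.0], [-0.0, -0.0, -1.0]]
contact_force: [-1.1, -0.0, -0.7]
gripper_width: 0.021
gripper_force: 0.0
```

```bash
python3 - <<'E'
from m import *
o=get_obs(); print(o["time_s"],o["tcp_pos"],o["ee_rot"][:2,0],o["contact_force"])
for n in("wrist","top"):
    f=grab_frame(n)
    try: print(n,carton(f))
    except Exception as e: print(n,e)
E
```

```text
22.725 [ 0.56500884  0.00288018 -0.01913973] [ 0.99742595 -0.07170397] [-1.07578115 -0.04756043 -0.73790372]
wrist ((0.6456305980682373, -0.004318166524171829), (0.039023257791996, 0.03253144770860672), 85.86266326904297)
top max() iterable argument is empty
```

Entering freely, with about 16 mm to go.

Request:
{"fn": "carry_out", "kwargs": {"plan": [[0.2,0,0,0,0.25],[0.2,0,0,0,0.25],[0.15,0,0,0,0.25],[0.1,0,0,0,0.25],[0.05,0,0,0,0.25]]}}

```text
time_s: 23.45
tcp_pos: [0.5786, 0.0019, -0.0192]
ee_rot: [[0.997, -0.072, -0.0], [-0.072, -0.997, -0.0], [-0.0, 0.0, -1.0]]
contact_force: [-1.9, -0.0, -0.9]
gripper_width: 0.0214
gripper_force: 0.0
```

Request:
{"fn": "carry_out", "kwargs": {"plan": [[0.05,0,0,0,0.25],[0.05,0,0,0,0.25]]}}

```text
time_s: 23.7
tcp_pos: [0.5786, 0.0017, -0.0195]
ee_rot: [[0.997, -0.072, -0.004], [-0.072, -0.997, -0.0], [-0.004, 0.0, -1.0]]
contact_force: [-7.6, 1.3, 2.4]
gripper_width: 0.0213
gripper_force: 0.0
```

Request:
{"fn": "carry_out", "kwargs": {"plan": [[0.05,0,0,0,0.25],[0.05,0,0,0,0.25]]}}

```text
time_s: 23.95
tcp_pos: [0.5784, 0.0016, -0.0201]
ee_rot: [[0.997, -0.071, -0.008], [-0.071, -0.997, -0.0], [-0.008, 0.001, -1.0]]
contact_force: [-11.0, 0.6, 3.2]
gripper_width: 0.0217
gripper_force: 0.0
```

It stops solid at TCP x = 0.5786 with 11 N, where home was expected. Back off, lift, verify.

Request:
{"fn": "carry_out", "kwargs": {"plan": [[-0.3,0,0,0,0.25],[-0.7,0,0,0,0.25],[-0.9,0,0,0,0.25],[-0.9,0,0,0,0.25],[0,0,-0.9,0,0.25],[0,0,-0.9,0,0.25],[0,0,-0.9,0,0.25],[0,0,-0.9,0,0.25],[0,0,-0.9,0,0.25],[0,0,-0.9,0,0.25],[-0.9,0,-0.5,0,0.25],[-0.9,0,-0.5,0,0.25],[0,0,0,0,0.25],[0,0,0,0,0.25]]}}

```text
time_s: 25.7
tcp_pos: [0.4915, 0.0082, 0.1091]
ee_rot: [[0.997, -0.072, 0.001], [-0.072, -0.997, 0.0], [0.001, -0.0, -1.0]]
contact_force: [-0.7, -0.2, -0.4]
gripper_width: 0.0211
gripper_force: 0.0
```

```bash
python3 - <<'E'
from m import *
o=get_obs(); print(o["time_s"],o["tcp_pos"],o["contact_force"])
f=grab_frame("wrist"); W=cloud(f); z=W[...,2]
m=(z>.0615)&(z<.07)&(W[...,0]>.55)&(W[...,0]<.72)&(abs(W[...,1])<.06); p=W[m][:,:2].astype(np.float32)
print("carton whole top",cv2.minAreaRect(p),p.min(0),p.max(0))
cv2.imwrite("pics/w6.png",f["color"][:,:,::-1])
E
```

```text
25.7 [0.49153494 0.00819707 0.1091167 ] [-0.68603788 -0.18175647 -0.42471197]
carton whole top ((0.6134054660797119, -0.0021140500903129578), (0.04074842855334282, 0.04295945540070534), 85.61113739013672) [ 0.5907322  -0.02389427] [0.6357566  0.01884459]
```

View pics/w6.png

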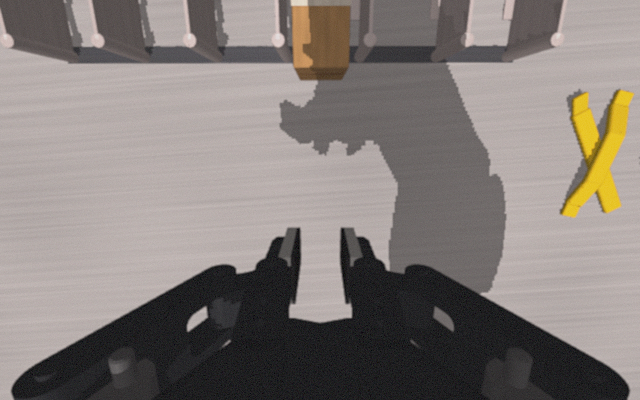

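The final view shows beads from the toolbox end at columns 558, 468, 370 and 278. The carton (294–350) stands in the third gap with its rear at x = 0.591, about 20 mm in front of the bead line, and the levers look undisturbed.

```bash
python3 -c "
from bench import *
print(sign_off())"
```

```text
the job is handed in; nothing more can be done
None
```

The carton is home against the back rail in the third gap from the toolbox's end, after touching the end plate, div_5, div_4 and div_3 in turn; the toolbox, dish and levers were not touched, and the job was handed in at about 26 s.

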